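# Shift the coolant selector into slot three

### The job

Put the coolant selector in slot three: with the fingertips, push its red-knobbed lever out of the left-hand slot where it stands, across the middle channel of the H-shaped gate, and forward (away from the robot) until it is fully home in the slot with the green label and three dots. Only push the lever: do not grip it, force it hard against the gate, or let it run back into slot four on the right, nearest the robot. Leave everything else on the bench where it stands and finish with the hand clear.

Things in the scene. Friction and masses are not known exactly. Their poses are not given: they have to be found in the camera images.
- console: the coolant selector, a fixed white box 190 x 190 mm with a steel gate plate on top, 95 mm above the bench; only the lever stands above the plate. Origin: centre of its underside, on the bench. x axis forward (away from the robot, turned by up to 0.35 rad either way), y to the left, z up
- gate_centre (a point): middle of the H-shaped gate, on top of the plate; axes as the console's. A channel 18 mm wide runs along y. Slots 18 mm wide run along x, 24 mm left and right of the centre, to 41 mm forward and back: slot 1 forward left (one dot), 2 back left (two dots), 3 forward right (green label, three white dots), 4 back right (four dots)
- handle: the lever: 12 mm aluminium shaft with a red ball knob, 34 mm across. Origin: the pivot, on the console's z axis 20 mm above the bench; its z axis runs up the shaft, knob centre 150 mm along it. Leans sideways and fore and aft within the gate, has no spring and stays where left; about 2.5 N at the knob moves it. Stops are hard; over 30 N from the fingers is a fault
- knob_centre (a point): centre of the lever's red ball knob: 170 mm above the bench with the lever upright, 162 mm when it leans only sideways into a left or right slot's line, 151 mm in the end of a slot; it rises as the lever comes upright
- slot3_knob (a point): the point (fixed to the console) where the knob's centre is when the lever is home in slot three
- lever_across (a joint): sideways lean of the lever, rad: about -0.32 (free from -0.34 to -0.307) in the left slots, 0 upright, about +0.32 (up to +0.34 at the stop) in the right slots; grows to the right (console -y)
- lever_fore (a joint): fore and aft lean of the lever, rad: 0 in the middle channel (within 0.04 to pass between the sides; slot corners are rounded and guide it from 0.06), +0.41 at the forward end of a slot, -0.41 at the back end; grows forward (console +x)
- rack: bystander: white rack of blue- and white-capped vials, 70 x 130 x 74 mm, loose, left of the console; origin under its centre
- vial: bystander: amber vial with a blue cap, 28 mm across, 55 mm tall, loose, right of the console; origin under its centre
- beaker: bystander: white beaker, 60 mm across, 70 mm tall, loose, right of the console; origin under its centre
- reagent: bystander: glass bottle with a blue cap, 68 mm across, 140 mm tall, loose, beyond the console; origin under its centre
- remote: bystander: flat white remote control 130 x 55 x 20 mm, loose, to the right; origin under its centre
- wrench: bystander: wrench 160 mm long lying on the bench, loose, to the left

How it is judged:
By the outcome, as a careful person would: the job done as asked, in the order asked, and still so for the second after the job is handed in, with the robot touching nothing.
It also fails if it takes over 56 s, if anything falls off the work surface, if the arm or the gripper's body presses on something with over 40 N, if the wrist force passes 120 N, or if a joint passes its speed limit or range.

### The arm

A 6-joint arm with a two-finger parallel gripper is mounted at the origin on the work surface. World frame = base frame: x ahead of the robot, y to its left, z up, the work surface at z = 0. Lengths are in m, angles in rad, forces in N, time in s.
With the tool pointing down it reaches from about 0.275 to 0.825 m from the base axis. Payload 4.9 kg.
Tool frame: the origin (TCP) lies midway between the tips of the shut fingers; the grasp point (between the pads) lies 19 mm behind it (grip_point_offset is the distance from the TCP to the grasp point, in m); z points along the fingers, x is the direction in which the jaws open and shut, and the axes are right-handed (so a half turn about z gives the same grasp; the last joint's range is limited). The gripper opens to 85 mm and grips with 20 to 120 N. Pads are 22 mm wide; open, the fingers measure 114 mm over their backs; the gripper's body (76 mm by 85 mm) begins 54 mm behind the grasp point. The pads swing forward as they close: fully open they stand 13 mm farther back than shut.
Start: joints at [1.048, 0.326, -0.193, 1.052, 0, 1.437], TCP at [0.208, 0.509, 0.231] pointing down, gripper open.
Joint ranges: [-2.65, 2.65], [-0.97, 1.79], [-1.3, 1.35], [-1.93, 2.1], [-1.47, 1.37], [-3.14, 3.14]. Speed limits (rad/s): [2.57, 2.57, 3.14, 3.14, 3.14, 3.14].

### API

Orientations are given as a rotation vector (axis times angle).
In Python, from cell import * gives the robot as it stands. Calls block until the motion is done:
- movep(position, orientation): joint-space move of the TCP to a pose.
- move_l(position, velocity=0.15, rot=None, until_force=None): straight line of the TCP; rot=None keeps the orientation; velocity is the mean speed in m/s. With until_force (N) it stops when the force on the tool has changed by that much, and returns True; else False.
- set_joints(angles): joint-space move.
- let_go() and grab(newtons=None): open the fingers fully, or close them until they stop; newtons is the grip in N (None keeps the last).
- sleep(seconds).
- ik(position, orientation): joint angles nearest the present ones, or None.
- get_state(): the state.
- grab_frame(name): name is "scene" or "side" or "wrist"; returns a dict with "img" (480x640x3 uint8, red, green, blue), "fx", "fy", "cx", "cy" (pixels), "cam_to_world" (4x4, takes a point from camera to world coordinates); the wrist camera has in their place "T_tool_cam" (4x4, takes a point from camera to tool coordinates, whose origin is the TCP and whose axes are the tool frame's). Camera axes: x right, y down, z forward; pixel columns grow to the right and rows downward; lengths in m; the calibration is good to about 2 mm. A picture is of the moment at which its call begins: read the wrist's pose just before it. There is no depth.
A pose or a line that the arm cannot do raises MotionError and nothing moves.
- sign_off(): hands the job in, once; it reports no verdict.
Trained networks look in the newest picture that a camera, given by its name, has taken for a name from the list of things; names that differ only in an ending like _2 or _b are one class to them, and where a whole thing is asked for, a point or a joint stands for the part that bears it (a point fixed in the world has none). Each returns a list of dicts, best first, with "score" (0 to 1); they miss things now and then, are a little off and sometimes report something else, mostly with a low value. They report only what shows in the picture. A call takes as long as a camera call.
- spot_in(camera, name): "centre" ([column, row] in pixels, amid what is visible of it).
- silhouettes(camera, name): "mask" (480x640 bool, what is visible of it) and "centre" ([column, row] in pixels, amid what is visible of it).
- tip_of(camera, name): "centre" ([column, row] in pixels: a listed point, or the origin of a listed thing).
The state is a dict: "clock": time; "q": joint angles; "joint_velocities": joint speeds; "tau": joint torques, N m; "position": TCP position; "eef_rot": TCP orientation; "contact_force": force on the tool from outside, world axes, zero at the start; "wrist_torque": the same for the moment, N m; "finger_gap": opening from 0.0 (shut) to 1.0 (fully open).
Only numpy, scipy, OpenCV 4.12 (cv2) and the standard library are available. Lean on these libraries where they do the work, as an engineer would, in place of code of your own. Each camera call takes 0.05 s, during which the arm holds its last target.

## Working session

There is one attempt and no reset: what is moved stays moved. The work goes in short steps, each a Python script; the robot and the scene stay as the last script left them, time stands still between calls to the robot, and variables do not carry over. Pictures are saved under pics/ and viewed, and the job is handed in when it is done.

```bash
mkdir -p pics; ls; cat > h.py <<'E'
from cell import *
import numpy as np, cv2
def shot(cam,name):
    f=grab_frame(cam); cv2.imwrite(f'pics/{name}.png',f['img'][:,:,::-1]); return f
def ray(f,px,T=None):
    T=np.array(f['cam_to_world']) if T is None else T
    d=np.array([(px[0]-f['cx'])/f['fx'],(px[1]-f['cy'])/f['fy'],1.])
    d=T[:3,:3]@d; return T[:3,3],d/np.linalg.norm(d)
def tri(rs):
    A=0;b=0
    for o,d in rs:
        P=np.eye(3)-np.outer(d,d);A=A+P;b=b+P@o
    p=np.linalg.solve(A,b)
    return p,[np.linalg.norm((np.eye(3)-np.outer(d,d))@(p-o)) for o,d in rs]
def atz(r,z):
    o,d=r; return o+d*(z-o[2])/d[2]
E
python3 - <<'E'
from h import *
fs={c:shot(c,c+'0') for c in ('scene','side')}
s=get_state();print(s['clock'],s['position'],s['eef_rot'],s['contact_force'],s['finger_gap'])
for n in ['knob_centre','gate_centre','slot3_knob','console','handle']:
    R=[]
    for c in fs:
        t=tip_of(c,n)
        print(n,c,[(np.round(x['centre'],1),round(x['score'],2)) for x in t[:2]])
        if t:R.append(ray(fs[c],t[0]['centre']))
    if len(R)==2:print(tri(R))
for n in ['rack','vial','beaker','reagent','remote','wrench']:
    for c in fs:
        t=tip_of(c,n)
        if t: print(n,c,t[0]['centre'],round(t[0]['score'],2),atz(ray(fs[c],t[0]['centre']),0))
E
```

```text
pics
0.1 [0.20822362 0.50853579 0.23061083] [ 2.60820080e+00  1.75013009e+00 -2.08694947e-03] [-0.31503482 -0.09043171 -0.33974074] 1.0039715260232895
knob_centre scene [(array([289.8, 221.8]), 0.76), (array([234.5, 238.3]), 0.15)]
knob_centre side [(array([315.4, 259.2]), 0.77)]
(array([ 0.54732539, -0.08853757,  0.1517999 ]), [np.float64(0.002284928964793052), np.float64(0.002284928964793203)])
gate_centre scene [(array([267.2, 248.6]), 0.98)]
gate_centre side [(array([345.6, 280.4]), 0.75), (array([297.9, 271.5]), 0.63)]
(array([ 0.60633418, -0.11231836,  0.09253013]), [np.float64(0.00295806028551539), np.float64(0.0029580602855155216)])
slot3_knob scene [(array([235.2, 238.2]), 0.61)]
slot3_knob side [(array([382.1, 259.3]), 0.7)]
(array([ 0.67692234, -0.14476926,  0.1510803 ]), [np.float64(0.0009048052378990795), np.float64(0.0009048052378991835)])
console scene [(array([263.5, 275.8]), 0.81), (array([218.6, 202.2]), 0.29)]
console side [(array([347. , 312.9]), 0.69)]
(array([ 0.60940018, -0.12206208,  0.00234386]), [np.float64(0.00028629895003447024), np.float64(0.000286298950034242)])
handle scene []
handle side []
rack scene [330.4, 296.3] 0.91 [0.5593773  0.05387005 0.        ]
rack side [299.3, 272.8] 0.8 [5.61278743e-01 5.67438004e-02 1.11022302e-16]
vial side [356.1, 359.4] 0.61 [ 0.57077216 -0.25285478  0.        ]
beaker scene [201.4, 272.8] 0.83 [ 0.69964743 -0.25351208  0.        ]
beaker side [405.1, 337.3] 0.57 [ 6.93905172e-01 -2.37356162e-01  1.11022302e-16]
reagent scene [254.3, 316.0] 0.89 [ 0.72839729 -0.04345936  0.        ]
reagent side [378.7, 279.0] 0.87 [ 7.30855534e-01 -4.18791764e-02  1.11022302e-16]
remote scene [220.8, 201.5] 0.8 [ 0.43825874 -0.4470093   0.        ]
remote side [338.0, 461.9] 0.88 [ 4.43851719e-01 -4.49535985e-01  1.11022302e-16]
wrench scene [503.8, 342.1] 0.97 [0.42914522 0.45074964 0.        ]
wrench side [218.8, 207.3] 0.63 [0.44919792 0.43594636 0.        ]
```

View pics/scene0.png

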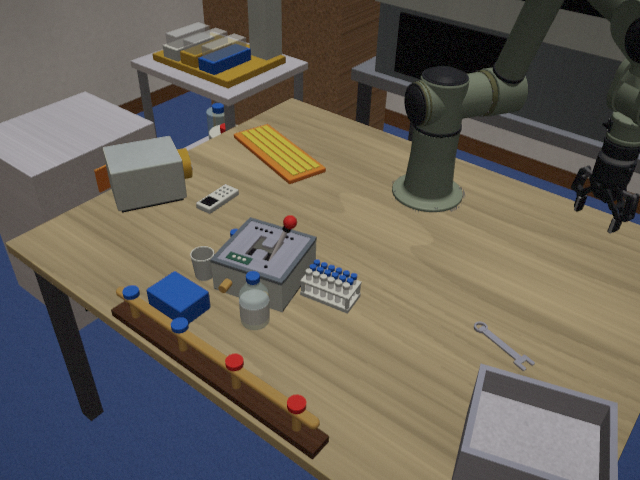

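View pics/side0.png

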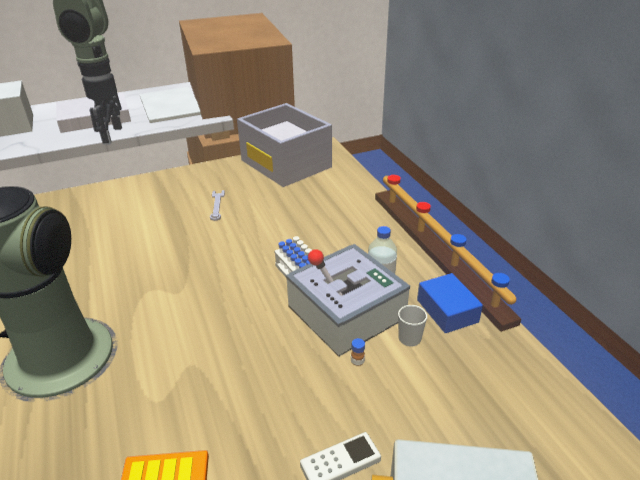

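The lever is in slot 2: the knob shows at (290,222) in scene and (316,258) in side. Next I'll shut the fingers and look from above with the wrist camera to get the yaw and positions.

```bash
cat >> h.py <<'E'
from scipy.spatial.transform import Rotation as Ro
def rv(yaw):  # tool z down, tool x at angle yaw in the world
    x=np.array([np.cos(yaw),np.sin(yaw),0]);z=np.array([0,0,-1.]);y=np.cross(z,x)
    return Ro.from_matrix(np.c_[x,y,z]).as_rotvec()
def wrist(name):
    s=get_state();f=shot('wrist',name)
    T=np.eye(4);T[:3,:3]=Ro.from_rotvec(s['eef_rot']).as_matrix();T[:3,3]=s['position']
    f['cam_to_world']=T@np.array(f['T_tool_cam']);return f
E
python3 - <<'E'
from h import *
grab(20)
q=get_state()
f=grab_frame('wrist');print(np.round(f['T_tool_cam'],3),f['fx'])
R={}
for i,(p,y) in enumerate([((0.50,-0.10,0.36),np.pi/2),((0.62,-0.06,0.36),np.pi/2),((0.52,-0.18,0.36),np.pi/2)]):
    j=ik(np.array(p),rv(y)); print(i,j)
    movep(np.array(p),rv(y)); f=wrist(f'w{i}')
    for n in ['knob_centre','gate_centre','slot3_knob','console']:
        t=tip_of('wrist',n)
        print(n,[(np.round(x['centre'],1),round(x['score'],2)) for x in t[:2]])
        if t:R.setdefault(n,[]).append(ray(f,t[0]['centre']))
for n in R:
    if len(R[n])>1:print(n,tri(R[n]))
print(get_state()['clock'])
E
```

```text
[[ 1.     0.    -0.001 -0.   ]
 [-0.     0.965  0.261 -0.066]
 [ 0.001 -0.261  0.965 -0.143]
 [ 0.     0.     0.     1.   ]] 380.8652326867707
0 [-0.34224301  0.19797974 -0.03782741  1.33498917  0.         -0.34224301]
knob_centre [(array([333.9, 256.6]), 0.71)]
gate_centre [(array([305.8, 288.4]), 0.76)]
slot3_knob []
console []
1 [-0.21490813  0.43037026  0.28571497  1.42614104  0.         -0.21490813]
knob_centre [(array([291.9, 129. ]), 0.88), (array([186.5, 240.3]), 0.54)]
gate_centre [(array([268.3, 185. ]), 0.92)]
slot3_knob [(array([231.8, 263.2]), 0.62)]
console [(array([278.1, 176.4]), 0.69)]
2 [-0.46739821  0.27863158  0.06705612  1.35922087  0.         -0.46739821]
knob_centre [(array([418.6, 237. ]), 0.78)]
gate_centre [(array([376. , 272.2]), 0.8)]
slot3_knob []
console []
knob_centre (array([ 0.550662  , -0.08363841,  0.14983189]), [np.float64(0.0003356292193458603), np.float64(0.0004904962116754265), np.float64(0.0004030763858841797)])
gate_centre (array([ 0.60840275, -0.11372373,  0.09227235]), [np.float64(0.00015343594115001596), np.float64(0.0005346105279423922), np.float64(0.0006316072694819643)])
6.45
```

```bash
python3 -c "
import cv2,numpy as np
cv2.imwrite('pics/w01.png',np.hstack([cv2.resize(cv2.imread(f'pics/w{i}.png'),(400,300)) for i in (0,2)]))"
```

```text
(no output)
```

View pics/w1.png

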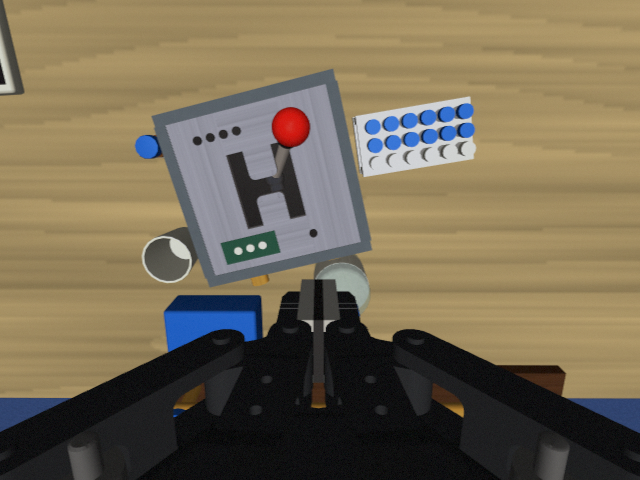

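View pics/w01.png

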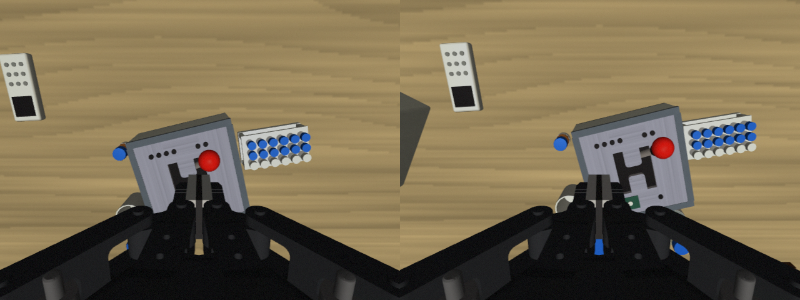

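```bash
python3 - <<'E'
from h import *
f=grab_frame('wrist')
T=np.eye(4);T[:3,:3]=Ro.from_rotvec(rv(np.pi/2)).as_matrix();T[:3,3]=(0.62,-0.06,0.36)
T=T@np.array(f['T_tool_cam'])
P=[atz(ray(f,p,T),0.095)[:2] for p in [(154,116),(333,70),(371,249),(212,285)]]
c=np.mean(P,0);print(np.round(P,4),c)
# br, bl, fl, fr
e=[P[2]-P[1],P[3]-P[0],P[1]-P[0],P[2]-P[3]]
for i,v in enumerate(e):print(np.linalg.norm(v),np.arctan2(v[1],v[0])-(np.pi/2 if i>1 else 0))
# slot edges (18mm): H line edges left slot and right
for a,b in [((229,155),(247,227)),((303,215),(286,150))]:
    A,B=[atz(ray(f,p,T),0.095)[:2] for p in (a,b)];v=B-A;print(np.arctan2(v[1],v[0]))
print(get_state()['clock'])
E
```

```text
[[ 0.5373 -0.2283]
 [ 0.4936 -0.0454]
 [ 0.6797 -0.0009]
 [ 0.7231 -0.1824]] [ 0.60845085 -0.11425296]
0.19138330640226867 0.23505086221875324
0.19141770783807985 0.2426543159092607
0.1880551170768787 0.23467935719131305
0.18659968694939744 0.23483116663812464
0.19213155471025267
-2.9002216840502872
6.5
```

Yaw is about 0.235 and the gate centre (0.6084, -0.114). The wrist and scene/side estimates differ by about 2 mm. Push 1 takes the lever from slot 2 forward to the middle channel, using the flat side of the shut fingers.

```bash
cat >> h.py <<'E'
C=np.array([0.6084,-0.114]);YAW=0.235
def W(x,y,z):
    c,s=np.cos(YAW),np.sin(YAW);return np.array([C[0]+c*x-s*y,C[1]+s*x+c*y,z])
def Cn(p):
    c,s=np.cos(YAW),np.sin(YAW);d=np.array(p)[:2]-C;return np.round([1e3*(c*d[0]+s*d[1]),1e3*(-s*d[0]+c*d[1]),1e3*p[2]],1)
def st(t=''):
    s=get_state();print(t,round(s['clock'],2),Cn(s['position']),np.round(s['contact_force'],2))
def look(name):
    R=[]
    for c in ('scene','side'):
        f=shot(c,c+name);t=tip_of(c,'knob_centre')
        print(c,[(np.round(x['centre']),round(x['score'],2)) for x in t[:2]])
        if t:R.append(ray(f,t[0]['centre']))
    if len(R)==2:
        p,e=tri(R);print('knob',Cn(p),np.round(e,4))
FW=rv(YAW+np.pi/2);RT=rv(YAW)
E
python3 - <<'E'
from h import *
look('a')
movep(W(-.112,.045,.24),FW); st()
move_l(W(-.112,.045,.14),.15); st('down')
print(move_l(W(-.050,.045,.14),.04,until_force=2)); st('touch?')
E
```

```text
scene [(array([290., 220.]), 0.56)]
side [(array([314., 259.]), 0.77)]
knob [-57.8  37.2 154.8] [0.0026 0.0026]
 7.35 [-111.1   44.2  241.1] [0.52 0.73 0.47]
down 8.17 [-111.1   44.1  141. ] [ 0.55 -0.63 -0.59]
True
touch? 9.09 [-77.1  45.1 139.4] [-0.74 -0.96  0.17]
```

```bash
python3 - <<'E'
from h import *
print(move_l(W(-.045,.045,.14),.05,until_force=8)); st('p1')
look('b')
E
```

```text
False
p1 9.9 [-44.8  45.1 139.9] [-1.63 -1.09  1.14]
scene [(array([286., 224.]), 0.88)]
side [(array([330., 251.]), 0.66)]
knob [-22.5  39.4 162.2] [0.0077 0.0077]
```

View pics/sideb.png

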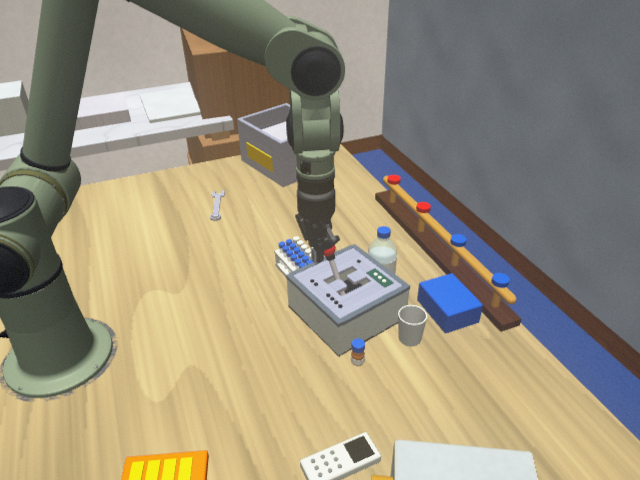

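The side view shows the finger behind the knob at (330,251), with the lever following. I'll continue to the channel, back off and measure.

```bash
cat >> h.py <<'E'
def wlook(name,pts,rot):
    R=[];G=[]
    for i,p in enumerate(pts):
        movep(p,rot);f=wrist(f'{name}{i}')
        for n,L in (('knob_centre',R),('gate_centre',G)):
            t=tip_of('wrist',n)
            if t and t[0]['score']>.4:L.append(ray(f,t[0]['centre']))
    for L in (R,G):
        if len(L)>1:
            p,e=tri(L);print(len(L),Cn(p),np.round(e,4))
E
python3 - <<'E'
from h import *
print(move_l(W(-.029,.045,.14),.05,until_force=8)); st('p1')
move_l(W(-.06,.045,.14),.1)
move_l(W(-.06,.045,.25),.2);st()
wlook('c',[W(-.05,.06,.33),W(-.06,-.02,.33)],FW)
look('c');st()
E
```

```text
False
p1 10.57 [-28.2  44.9 140. ] [-0.17 -0.35  0.14]
 11.72 [-60.1  45.3 249.1] [-0.95  0.42  0.15]
2 [  4.6  46.6 152.7] [0.0006 0.0006]
2 [-2.6  2.2 97.1] [0.0013 0.0013]
scene [(array([284., 230.]), 0.84), (array([205., 268.]), 0.29)]
side [(array([334., 248.]), 0.94)]
knob [ -4.4  44.1 159.2] [0.0066 0.0066]
 13.07 [-59.8 -19.2 330.1] [ 0.03  0.32 -0.67]
```

View pics/c1.png

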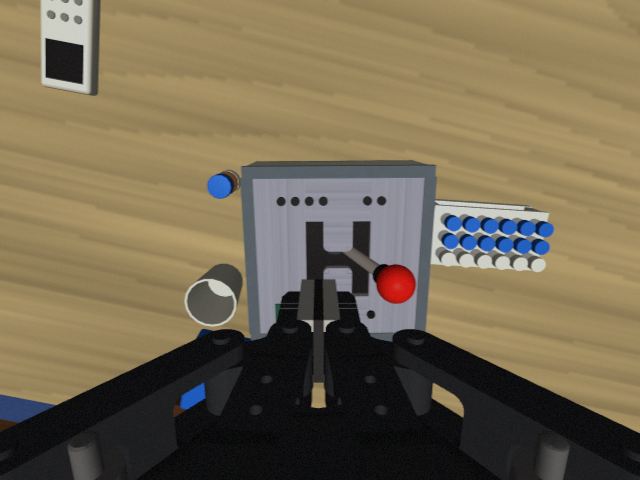

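```bash
python3 - <<'E'
from h import *
s=get_state();f=wrist('d')
T=np.linalg.inv(f['cam_to_world'])
def pj(p):
    c=T@np.r_[p,1];return np.round([f['cx']+f['fx']*c[0]/c[2],f['cy']+f['fy']*c[1]/c[2]],1)
for x in (-.006,0,.006,.012):
    z=.02+np.sqrt(.15**2-.0472**2-x*x);print(x,pj(W(x,.0472,z)))
for p in [(-.041,.033,.095),(.009,0,.095),(-.009,0,.095),(-.095,-.095,.095),(-.095,.095,.095),(0,.024,.095)]:print(p,pj(W(*p)))
m=silhouettes('wrist','knob_centre');print([(np.round(a['centre'],1),round(a['score'],2),a['mask'].sum()) for a in m[:2]])
g=cv2.inRange(cv2.cvtColor(f['img'],cv2.COLOR_RGB2HSV),(0,150,60),(8,255,255));M=cv2.moments(g[200:330,350:450],True);print('red',350+M['m10']/M['m00'],200+M['m01']/M['m00'])
im=f['img'][150:350,230:450,::-1];cv2.imwrite('pics/dc.png',cv2.resize(im,None,fx=3,fy=3,interpolation=cv2.INTER_CUBIC)[:600])
E
```

```text
-0.006 [394.2 275.5]
0 [393.9 282. ]
0.006 [393.5 288.3]
0.012 [393.1 294.4]
(-0.041, 0.033, 0.095) [369.4 219.3]
(0.009, 0, 0.095) [336.3 265.6]
(-0.009, 0, 0.095) [336.5 249.3]
(-0.095, -0.095, 0.095) [240.9 165.3]
(-0.095, 0.095, 0.095) [434.6 165.6]
(0, 0.024, 0.095) [359.4 257.6]
[(array([390.3, 278.7]), 0.69, np.int64(1647))]
red 392.98687664041995 281.3814523184602
```

View pics/dc.png

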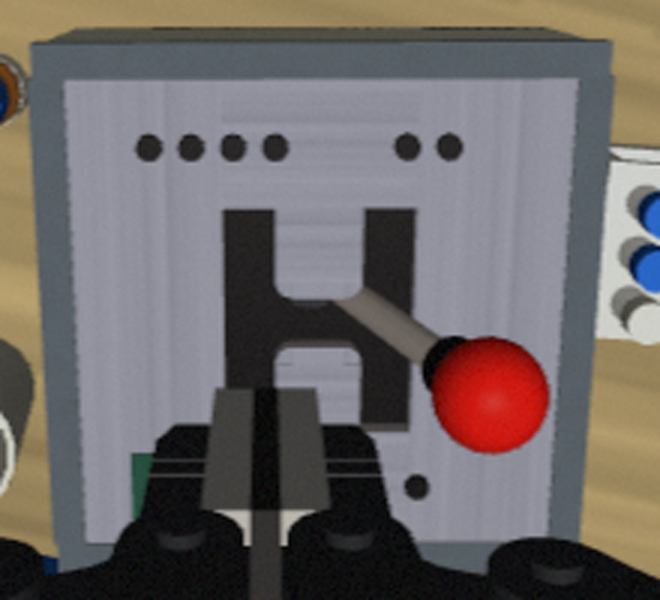

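The crop puts the knob at (393,281). The model predicts (394,282) for lean 0, so the lever sits in the channel. Push 2 goes to the right.

```bash
python3 - <<'E'
from h import *
movep(W(-.0,.108,.26),RT)
move_l(W(0,.108,.145),.15);st('down')
print(move_l(W(0,.03,.145),.06,until_force=9));st('mid')
look('e')
E
```

```text
down 15.68 [  0.6 107.7 145.9] [-0.36  0.62  1.32]
False
mid 17.13 [-1.000e-01  3.000e+01  1.449e+02] [-0.07  1.87  0.46]
scene [(array([267., 222.]), 0.55), (array([235., 238.]), 0.34)]
side [(array([347., 252.]), 0.95)]
knob [ -1.5   2.5 170.5] [0.0054 0.0054]
```

View pics/sidee.png

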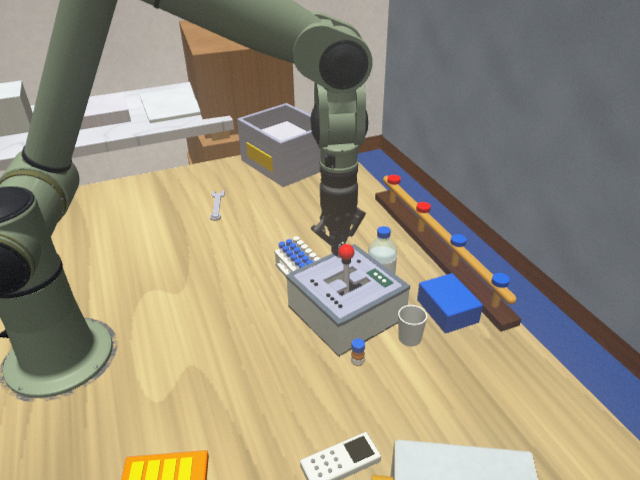

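The lever stands upright at (347,252), as expected. Continuing right.

```bash
python3 - <<'E'
from h import *
print(move_l(W(0,-.0195,.145),.05,until_force=8));st('right')
move_l(W(0,.015,.145),.1)
move_l(W(0,.015,.26),.2)
movep(W(-.075,.02,.33),FW); f=wrist('g0');st()
T=np.linalg.inv(f['cam_to_world'])
def pj(p):
    c=T@np.r_[p,1];return np.round([f['cx']+f['fx']*c[0]/c[2],f['cy']+f['fy']*c[1]/c[2]],1)
for x in (-.006,0,.006):
  for y in (-.044,-.048):
    z=.02+np.sqrt(.15**2-y*y-x*x);print(x,y,pj(W(x,y,z)))
g=cv2.inRange(cv2.cvtColor(f['img'],cv2.COLOR_RGB2HSV),(0,150,60),(8,255,255))
n,l,s,c=cv2.connectedComponentsWithStats(g)
print([(np.round(c[i],1),s[i,4]) for i in range(1,n) if s[i,4]>100]);t=tip_of('wrist','knob_centre');print(t[:2])
E
```

```text
False
right 18.48 [-1.000e-01 -1.960e+01  1.451e+02] [-0.2   2.13 -1.68]
 21.19 [-75.1  20.1 329.3] [0.42 0.51 0.02]
-0.006 -0.044 [244.9 292.9]
-0.006 -0.048 [240.6 292.3]
0 -0.044 [245.2 299.3]
0 -0.048 [241.  298.6]
0.006 -0.044 [245.6 305.4]
0.006 -0.048 [241.4 304.8]
[(array([241.7, 298.9]), np.int32(1146))]
[]
```

View pics/g0.png

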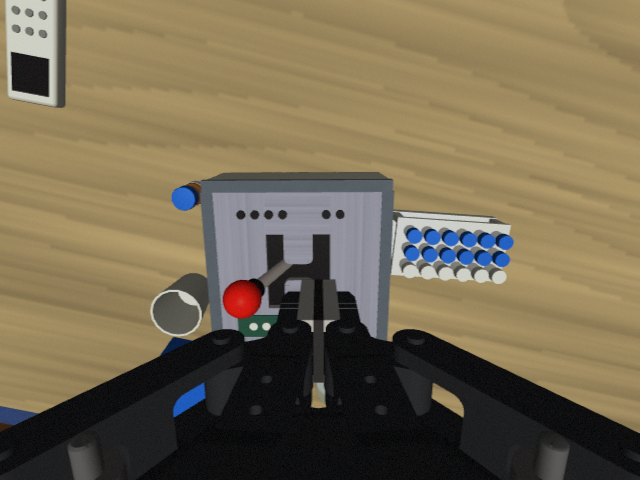

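The knob at (242,299) matches console (0, -47 mm), so it is in line with slots 3 and 4. Push 3 goes forward to the stop.

```bash
python3 - <<'E'
from h import *
movep(W(-.06,-.045,.26),FW)
move_l(W(-.06,-.045,.137),.15);st('down')
print(move_l(W(.015,-.045,.137),.05,until_force=9));st('a')
print(move_l(W(.04,-.045,.137),.025,until_force=6));st('b')
look('h')
E
```

```text
down 22.68 [-59.2 -45.3 138.3] [ 0.43 -0.22 -0.08]
False
a 24.33 [ 14.9 -44.9 137.1] [-2.18 -0.04 -2.03]
True
b 25.12 [ 33.6 -44.8 135.8] [-0.83 -1.28  1.58]
scene [(array([237., 236.]), 0.49)]
side []
```

View pics/sideh.png

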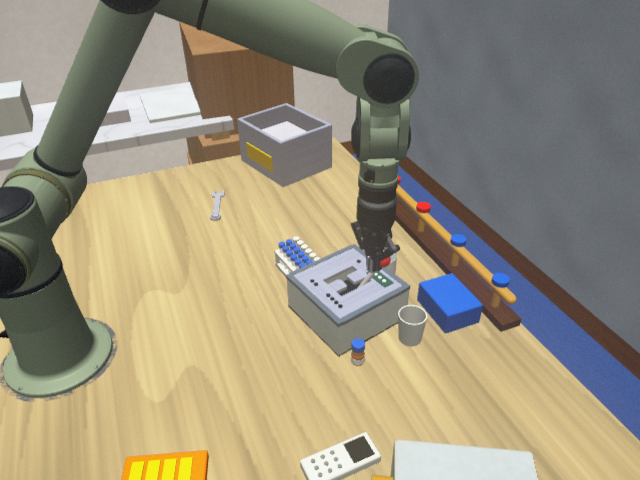

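The line stopped at a force rise with the TCP at x = 33.6 mm, close to the predicted stop at 32 mm. I'll back off and check.

```bash
python3 - <<'E'
from h import *
move_l(W(-.01,-.045,.137),.1)
move_l(W(-.03,-.045,.3),.2)
movep(W(-.09,.04,.36),FW); f=wrist('i0');st()
T=np.linalg.inv(f['cam_to_world'])
def pj(p):
    c=T@np.r_[p,1];return np.round([f['cx']+f['fx']*c[0]/c[2],f['cy']+f['fy']*c[1]/c[2]],1)
for a in (.35,.38,.41,.42):
    x=.15*np.sin(a);y=-.15*np.cos(a)*np.sin(.32);z=.02+.15*np.cos(a)*np.cos(.32);print(a,pj(W(x,y,z)))
g=cv2.inRange(cv2.cvtColor(f['img'],cv2.COLOR_RGB2HSV),(0,150,60),(8,255,255))
n,l,s,c=cv2.connectedComponentsWithStats(g)
print([(np.round(c[i],1),s[i,4]) for i in range(1,n) if s[i,4]>100])
movep(W(-.25,.1,.4),FW);look('j')
E
```

```text
27.46 [-90.  40. 359.] [ 0.31 -0.14  0.52]
0.35 [235.6 342.1]
0.38 [236.6 344.9]
0.41 [237.7 347.6]
0.42 [238.  348.5]
[]
scene [(array([239., 237.]), 0.52)]
side [(array([382., 260.]), 0.67)]
knob [ 55.9 -42.6 150.5] [0.0057 0.0057]
```

View pics/i0.png

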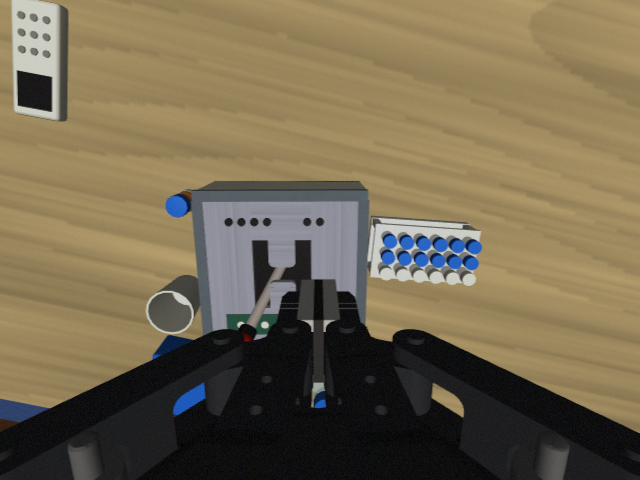

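View pics/sidej.png

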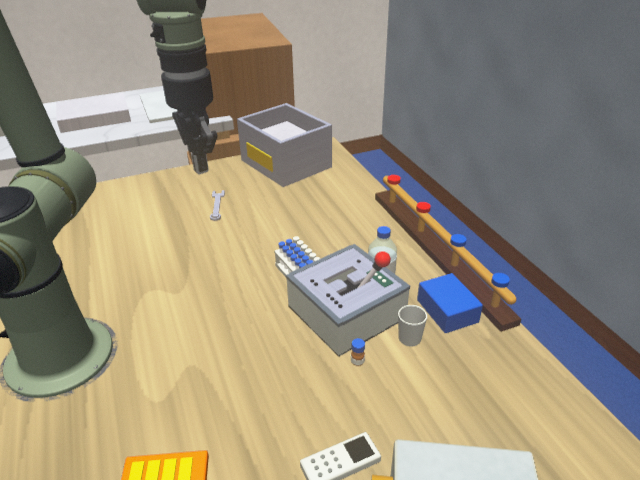

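In the wrist view the hand hides the knob. Side shows it at (382,260), which matches where the network predicted slot3_knob at the start. I'll take wrist views from the other side for accuracy.

```bash
python3 - <<'E'
from h import *
def red(f):
    g=cv2.inRange(cv2.cvtColor(f['img'],cv2.COLOR_RGB2HSV),(0,150,50),(8,255,255))
    n,l,s,c=cv2.connectedComponentsWithStats(g)
    return [(np.round(c[i],1),s[i,4]) for i in range(1,n) if s[i,4]>60]
def chk(f):
    T=np.linalg.inv(f['cam_to_world'])
    for a in (.35,.38,.41):
        x=.15*np.sin(a);y=-.15*np.cos(a)*np.sin(.32);z=.02+.15*np.cos(a)*np.cos(.32)
        c=T@np.r_[W(x,y,z),1];print(a,np.round([f['cx']+f['fx']*c[0]/c[2],f['cy']+f['fy']*c[1]/c[2]],1))
    print(red(f))
R=[]
for i,p in enumerate([W(.03,-.125,.36),W(.08,-.11,.36)]):
    movep(p,RT);f=wrist(f'k{i}');chk(f);t=tip_of('wrist','knob_centre');print(t[:1])
    r=red(f)
    if r:R.append(ray(f,max(r,key=lambda a:a[1])[0]))
if len(R)==2:
    p,e=tri(R);print(Cn(p),e)
st()
E
```

```text
0.35 [343.2 115.2]
0.38 [347.9 114.7]
0.41 [352.5 114.1]
[(array([353.4, 113.2]), np.int32(1181))]
[{'centre': [352.7, 115.0], 'score': 0.57}]
0.35 [285.6 133.5]
0.38 [290.5 132.9]
0.41 [295.3 132.3]
[(array([295.7, 131.5]), np.int32(1131))]
[{'centre': [297.7, 132.8], 'score': 0.8}]
[ 60.4 -42.6 153.2] [np.float64(6.870266338208329e-06), np.float64(6.870266338231839e-06)]
 30.31 [  79.6 -110.   360.8] [-0.53 -0.11  0.12]
```

View pics/k0.png

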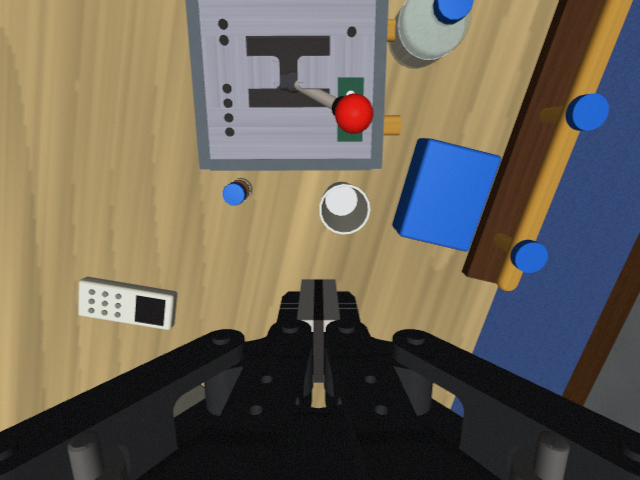

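The knob sits at (353,113), over the green label. This matches a lean of 0.41, so it is fully home, and the hand is 200 mm clear of it.

```bash
python3 - <<'E'
from h import *
movep(W(-.2,.05,.4),FW);sleep(.3);st();sign_off()
E
```

```text
32.07 [-199.7   49.7  399.8] [-0.26  0.87  0.43]
the job is handed in; nothing more can be done
```

The coolant selector is in slot three and the job is handed in, at 32 s on the robot's clock. With the fingers shut, I pushed the lever forward out of slot two, right across the middle channel, then forward until it met the stop. I never gripped it. The final push was set to stop at a 6 N force rise, and it did.

**Last checks:**
- **Lever position:** two wrist views put the knob at about (60, -43, 153) mm from the gate centre, with heights taken from the bench. The pixels match a forward lean of 0.41 rad, which is fully home.
- **Slot four:** the lever crossed the channel at about zero fore and aft lean and was then only pushed forward, so it never went towards slot four.
- **Hand and bystanders:** the hand finished well clear of the console. The bystanders look unmoved in the pictures, but I did not measure them again.

**Disagreements:**
- **Fixed cameras:** they put the final knob position at 56 mm forward, with their sight lines missing each other by about 6 mm. I relied on the wrist views, which agreed with the lever geometry and with where the finger met the stop.
- **Hidden knob:** in one wrist view the hand hid the knob, so I repeated that check from the other side.

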